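Grade the mill balls with the slotted scoop

TASK

Scoop the three big orange mill balls out of the grey tray with the slotted scoop, letting the small worn blue balls fall back through the slots, and tip the orange balls into the white dish. Do not touch any ball with the gripper or arm, and leave every blue ball in the tray and the tins, jar and bottles where they stand. When all three are in the dish, stand the scoop upright back in the middle of its black mat and let go.

Things in the scene. Friction and masses are not known exactly. Their poses are not given: they have to be found in the camera images.
- scoop: Steel slotted scoop with an open front, standing on its mat. Origin: centre of its underside; x to the open front, z up. Pan 120 mm long (x -60 to 60), 160 mm wide: it fits the tray only lengthwise. Side rails of bent rod (z 26 to 45 mm, x -60 to 30), back plate 45 mm. Upright handle at the back, x = -64 mm. About 0.28 kg, mass centre in the pan's back half; stands steadily.
- scoop_grip (a point): Middle of the scoop's black upright grip block, at scoop x = -64, y = 0, z = 150 mm. The block is 24 mm along x, 36 mm along y, z 105 to 170 mm; below it a steel strip 8 x 30 mm joins it to the back plate.
- scoop_tip (a point): Middle of the scoop's front edge: scoop x = 60, z = 2.5 mm. The pan's floor is four round 5 mm bars along x at y = -64, -21, 21, 64 mm (slots about 38 mm wide). Bar centre is at z = 2.5 mm at the front, 4.5 mm at a slight crest 16 mm behind the front, 2.5 mm at the back. Tilt the pan a little back to keep balls in while carrying.
- tray: Grey steel sorting tray, fixed. Its x runs lengthwise away from the robot; origin on its underside. Inside width 176 mm (y -88 to 88), flat floor at z = 6 mm from x = -150 to 134 mm, then the far end slopes up at 55 degrees to the rim, 58 mm high, at x = 170 mm; other walls upright, 6 mm thick. The balls start at x above 0; the nearer part starts empty.
- dish: White round dish, fixed to the bench, 200 mm across the rim, 184 mm across the foot, 60 mm high, wall 4 mm, floor 5 mm. Origin: centre of its underside. On one side of the tray; the mat is on the other.
- mat: Black rubber mat, 200 x 200 x 4 mm, fixed to the bench: the scoop's place. Origin: centre of its underside.
- keeper0_center (a point): Centre of an orange full-size ball, 50 mm diameter, about 75 g (a keeper). It rolls, but comes to rest by itself.
- keeper1_center (a point): Centre of an orange full-size ball, 50 mm diameter, about 75 g (a keeper). It rolls, but comes to rest by itself.
- keeper2_center (a point): Centre of an orange full-size ball, 50 mm diameter, about 75 g (a keeper). It rolls, but comes to rest by itself.
- worn0_center (a point): Centre of a blue undersized (worn) ball, 22 mm diameter, 12 g: it falls through the scoop's slots.
- worn1_center (a point): Centre of a blue undersized (worn) ball, 22 mm diameter, 12 g: it falls through the scoop's slots.
- worn2_center (a point): Centre of a blue undersized (worn) ball, 22 mm diameter, 12 g: it falls through the scoop's slots.
- tin: White paint tin with a coloured band and black lid, 90 mm diameter, 135 mm high; origin: centre of its underside. A bystander standing loose on the bench beyond the dish or the mat as seen from the robot; leave it alone.
- solvent: Solvent bottle with blue label and red cap, 76 mm diameter, 170 mm high; origin: centre of its underside. A bystander standing loose on the bench beyond the dish or the mat as seen from the robot; leave it alone.
- jar: Amber jar with black lid, 80 mm diameter, 110 mm high; origin: centre of its underside. A bystander standing loose on the bench beyond the dish or the mat as seen from the robot; leave it alone.
- spraycan: Green spray can with white cap, 66 mm diameter, 165 mm high; origin: centre of its underside. A bystander standing loose on the bench beyond the dish or the mat as seen from the robot; leave it alone.

How it is judged:
By the outcome, as a careful person would: the job done as asked, in the order asked, and still so for the second after the job is handed in, with the robot touching nothing.
It also fails if it takes over 59 s, if anything falls off the work surface, if the arm or the gripper's body presses on something with over 40 N, if the wrist force passes 120 N, or if a joint passes its speed limit or range.

ROBOT

A 6-joint arm with a two-finger parallel gripper is mounted at the origin on the work surface. World frame = base frame: x ahead of the robot, y to its left, z up, the work surface at z = 0. Lengths are in mm, angles in rad, forces in N, time in s.
With the tool pointing down it reaches from about 350 to 975 mm from the base axis. Payload 7.1 kg.
Tool frame: the origin (TCP) lies at the very end of the fingers, on their centre line; the grasp point (between the pads) lies 19 mm behind it (ctrl.grasp_offset is the distance from the TCP to the grasp point, in mm); z points along the fingers, y is the line along which they close (so a half turn about z gives the same grasp; the last joint's range is limited). The gripper opens to 88 mm and grips with 3 to 60 N. Pads are 20 mm wide; open, the fingers measure 115 mm over their backs; the gripper's body (75 mm by 178 mm) begins 61 mm behind the grasp point.
Start: joints at [1.237, 0.423, 1.63, -0, 1.089, -0.019], TCP at [193.484, 594.28, 222.675] pointing down, gripper open.
Joint ranges: [-3, 3], [-0.9, 2.11], [0.09, 2.58], [-1.31, 4.45], [0.11, 2.69], [-2.54, 2.54]. Speed limits (rad/s): [2.39, 2.39, 3.01, 3.14, 3.14, 3.14].

INTERFACE

Orientations are given as a rotation vector (axis times angle).
In Python, from workcell import ctrl, viewer, ticket, models gives the robot as it stands.
- The arm moves only by the tool play_rows, never from a script. Its arguments are lists of equal length, an entry for each row: "dp": the shift along the world's x, y, z in mm, a list of three; "yaw": the turn about the world's z in degrees. In form: {"dp": [[tx, ty, tz], ...], "yaw": [yaw, ...]}. A call has 1 to 8 rows; each row shifts and turns the commanded pose from where the row before left it; what a row does not reach is not made up. A row lasts 1/12 s, in which the tool goes at most 41.7 mm and 7.16 degrees, less where a joint would pass 70% of its speed; a pose out of reach is approached as far as the arm can. A call is refused whole if a number of a shift passes 41.7 or a number of a turn 7.16, either way. A call with a gripper value outside its range is refused whole. "gripper" is the closure, from 0 (fully open) to 1 (shut), set as the call begins (left out, the last holds). The fingers move at their own pace and stop on an object; the grip force is fixed at half the most. Time passes only in rows, so rows that do not move let the fingers close. It gives the time, the measured TCP pose, the force, the opening and the grip force at its end, in the units of the state.
- ctrl.get_obs(): the state, without advancing time (a new reading comes with each control period).
- viewer.get_image(name): name is "side" or "top" or "wrist"; returns a dict with "pixels" (400x640x3 uint8, red, green, blue), "range_z" (400x640 float32, mm along the optical axis (not along the pixel's ray), 0 where there is no reading), "fx", "fy", "cx", "cy" (pixels), "T" (4x4, takes a point from camera to world coordinates); the wrist camera has in their place "hand_eye" (4x4, takes a point from camera to tool coordinates, whose origin is the TCP and whose axes are the flange's). Camera axes: x right, y up, looking along -z (the intrinsics and any distortion apply to the point x, -y, -z); pixel columns grow to the right and rows downward; lengths in mm; the calibration is good to about 2 mm. A picture is of the moment at which its call begins: read the wrist's pose just before it.
- ticket.close_job(): hands the job in; it is judged then, once.
Trained networks look in a picture, given as the dict that the camera call returned (one of the last four; its "shot" number tells which), for a name from the list of things; names that differ only in an ending like _2 or _b are one class to them, and where a whole thing is asked for, a point or a joint stands for the part that bears it (a point fixed in the world has none). Each returns a list of dicts, best first, with "conf" (0 to 1); they miss things now and then, are a little off and sometimes report something else, mostly with a low value. They report only what shows in the picture. A call takes as long as a camera call.
- models.look_for(picture, name): "bbox" ([centre column, centre row, width, height] in pixels, round what is visible of it).
- models.landmark_of(picture, name): "location" ([column, row] in pixels: a listed point, or the origin of a listed thing).
The state is a dict: "t": time; "qpos": joint angles; "qvel": joint speeds; "joint_torque": joint torques, N m; "ee_pos": TCP position; "orientation": TCP orientation; "ft_force": force on the tool from outside, world axes, zero at the start; "moment": the same for the moment, N m; "width": finger opening in mm; "grasp_force": force on a finger pad.
Only numpy, scipy, OpenCV 4.12 (cv2) and the standard library are available. Lean on these libraries where they do the work, as an engineer would, in place of code of your own. Each camera call takes 0.05 s, during which the arm holds its last target. There are 200 camera calls.

## Working session

There is one attempt and no reset: what is moved stays moved. The work goes in short steps, Python scripts to look and compute and a tool call to move; the robot and the scene stay as the last step left them, time stands still between calls to the robot, and variables do not carry over. Pictures are saved under pics/ and viewed, at most 13 in all, crops included, and the job is handed in when it is done.

Besides the shell and the picture viewer there is one more tool, called after "Request:" as name(argument=value, ...), one argument or row to a line, values as JSON. play_rows: Moves the arm, as the interface text tells. Its arguments: {"type":"object","properties":{"dp":{"type":"array"},"yaw":{"type":"array"},"gripper":{"type":"number"}},"required":["dp","yaw"]}

```bash
mkdir -p pics; cat > h.py <<'E'
import numpy as np, cv2
from workcell import ctrl, viewer, ticket, models
def world(im,u,v,z=None,T=None):
    T=np.array(im["T"]) if T is None else T
    d=np.array([(u-im["cx"])/im["fx"],-(v-im["cy"])/im["fy"],-1.0])
    if z is None:
        r=im["range_z"][int(round(v)),int(round(u))]; p=d*r
        return T[:3,:3]@p+T[:3,3]
    w=T[:3,:3]@d; s=(z-T[2,3])/w[2]; return T[:3,3]+s*w
def save(im,n): cv2.imwrite("pics/"+n,im["pixels"][:,:,::-1])
E
python3 - <<'E'
from h import *
print(ctrl.get_obs())
top=viewer.get_image("top"); save(top,"top0.png"); print({k:v for k,v in top.items() if k not in("pixels","range_z")})
Z=dict(scoop=4,scoop_grip=154,scoop_tip=6,tray=0,dish=0,mat=4,keeper0_center=31,worn0_center=17,tin=0,solvent=0,jar=0,spraycan=0)
for n,z in Z.items():
    for l in models.landmark_of(top,n)[:3]:
        print(n,round(l["conf"],2),np.round(l["location"]),np.round(world(top,*l["location"],z)))
s=viewer.get_image("side"); save(s,"side0.png")
E
```

```text
{'t': 0.0, 'qpos': array([ 1.23700408e+00,  4.23849312e-01,  1.63065967e+00,  3.39736859e-06,
        1.08859545e+00, -1.90061556e-02]), 'qvel': array([ 4.48802166e-04, -1.55494901e-03, -8.19039845e-04, -5.42621980e-04,
       -1.33051031e-04, -1.29222041e-05]), 'joint_torque': array([-1.72379590e-03, -5.44619608e+01, -2.73668772e+01,  6.41619111e-02,
        2.28783960e-02, -1.34052730e-04]), 'ee_pos': array([193.30933124, 593.78531443, 221.90832017]), 'orientation': array([-4.92386097e-01, -3.10249407e+00,  2.33681953e-03]), 'ft_force': array([0.37531227, 0.36695591, 0.796383  ]), 'moment': array([0.03104258, 0.02186121, 0.04037516]), 'grasp_force': 0.0, 'width': 87.6037351448594}
{'fx': 500.0386489773503, 'fy': 500.0386489773503, 'cx': 323.41180782184443, 'cy': 204.53896404386563, 'T': array([[ 2.29856085e-02,  9.93465010e-01, -1.11798637e-01,
         4.37684514e+02],
       [-9.99170610e-01,  2.65882609e-02,  3.08408268e-02,
         1.63414840e+01],
       [ 3.36118137e-02,  1.10997017e-01,  9.93252188e-01,
         1.29626877e+03],
       [ 0.00000000e+00,  0.00000000e+00,  0.00000000e+00,
         1.00000000e+00]]), 'shot': 1}
scoop 0.73 [436. 261.] [ 443. -320.    4.]
scoop_grip 0.96 [452. 287.] [ 385. -317.  154.]
scoop_tip 0.67 [434. 238.] [ 503. -313.    6.]
tray 0.83 [319. 216.] [554. -14.   0.]
tray 0.48 [192. 253.] [450. 309.   0.]
dish 0.85 [188. 253.] [449. 319.   0.]
mat 0.92 [436. 266.] [ 432. -318.    4.]
keeper0_center 0.49 [306. 170.] [667.  25.  31.]
worn0_center 0.42 [318. 200.] [592. -10.  17.]
worn0_center 0.37 [440. 263.] [ 438. -325.   17.]
tin 0.62 [453. 170.] [ 685. -365.    0.]
solvent 0.78 [173. 168.] [669. 370.   0.]
solvent 0.67 [306. 168.] [678.  25.   0.]
solvent 0.54 [440. 266.] [ 430. -330.    0.]
jar 0.61 [216. 148.] [725. 262.   0.]
spraycan 0.64 [414. 155.] [ 722. -263.    0.]
```

View pics/top0.png

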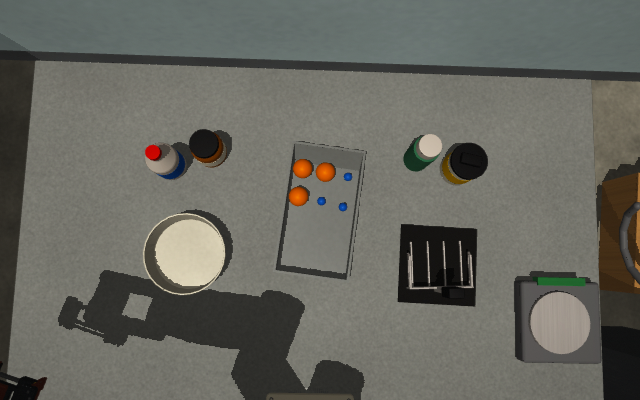

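View pics/side0.png

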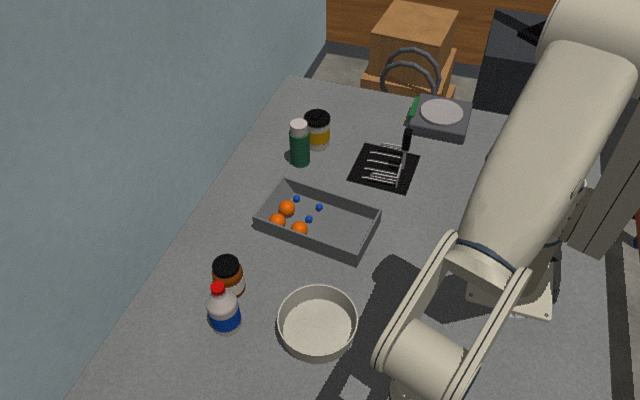

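The top view shows keepers at about (302,169), (326,172) and (298,196), with blues at (348,177), (321,201) and (343,207). The dish is at (188,253) and the scoop at (438,265), facing away from the robot. The side view confirms the layout. Next I'll measure these more exactly.

```bash
python3 - <<'E'
from h import *
im=viewer.get_image("top"); hsv=cv2.cvtColor(im["pixels"],cv2.COLOR_RGB2HSV)
for n,lo,hi,z in(("or",(5,150,120),(18,255,255),31),("bl",(105,150,80),(125,255,255),17)):
    m=cv2.inRange(hsv,lo,hi); k,l,s,c=cv2.connectedComponentsWithStats(m)
    for i in range(1,k):
        if s[i,4]>15: print(n,s[i,4],np.round(c[i]),np.round(world(im,*c[i],z)))
v,u=np.mgrid[0:400,0:640]; r=im["range_z"]
d=np.stack([(u-im["cx"])/im["fx"],-(v-im["cy"])/im["fy"],-np.ones_like(r)],-1)*r[...,None]
P=d@im["T"][:3,:3].T+im["T"][:3,3]
def box(n,roi,zl,zh):
    a,b,c2,d2=roi; Q=P[b:d2,a:c2].reshape(-1,3); Q=Q[(Q[:,2]>zl)&(Q[:,2]<zh)]
    R=cv2.minAreaRect(Q[:,:2].astype(np.float32)); print(n,len(Q),np.round(Q[:,2].mean()),R, np.round(cv2.boxPoints(R)).tolist()); return Q
box("trayrim",(265,130,375,290),53,66)
Q=box("dishrim",(130,200,240,300),50,68); 
A=np.c_[2*Q[:,:2],np.ones(len(Q))]; s=np.linalg.lstsq(A,(Q[:,:2]**2).sum(1),rcond=None)[0]; print("dish c",s[:2],np.sqrt(s[2]+s[0]**2+s[1]**2))
box("scoop",(395,225,480,305),15,60); box("grip",(395,225,480,320),120,190)
m=cv2.inRange(im["pixels"],(0,0,0),(40,40,40)); m[:220]=0;m[:,:390]=0;m[:,485:]=0;m[310:]=0
vs,us=np.nonzero(m); R=cv2.minAreaRect(np.array([world(im,a,b,4)[:2] for a,b in zip(us,vs)],np.float32)); print("mat",R)
E
```

```text
or 277 [302. 168.] [672.  35.  31.]
or 279 [325. 172.] [665. -24.  31.]
or 58 [638. 187.] [ 648. -846.   31.]
or 271 [298. 196.] [600.  43.  31.]
or 132 [638. 230.] [ 535. -838.   31.]
or 29 [637. 266.] [ 443. -832.   31.]
or 24 [637. 284.] [ 396. -828.   31.]
bl 51 [348. 176.] [657. -84.  17.]
bl 27 [165. 176.] [643. 385.  17.]
bl 50 [321. 201.] [592. -17.  17.]
bl 51 [342. 207.] [578. -73.  17.]
trayrim 1344 58.0 ((563.1380004882812, -13.549331665039062), (188.39186096191406, 332.98101806640625), 83.34143829345703) [[387.0, -88.0], [718.0, -126.0], [739.0, 61.0], [409.0, 99.0]]
dishrim 618 58.0 ((448.36785888671875, 316.4188232421875), (197.29949951171875, 196.63006591796875), 1.3612033128738403) [[347.0, 412.0], [352.0, 216.0], [549.0, 220.0], [545.0, 417.0]]
dish c [448.4538275  315.15533734] 96.6346574402835
scoop 398 43.0 ((428.0726013183594, -317.064453125), (116.60383605957031, 162.46710205078125), 4.133609294891357) [[364.0, -240.0], [376.0, -402.0], [492.0, -394.0], [480.0, -232.0]]
grip 254 165.0 ((373.650390625, -320.13909912109375), (23.78205680847168, 36.90928268432617), 1.7333871126174927) [[361.0, -302.0], [362.0, -339.0], [386.0, -338.0], [385.0, -301.0]]
mat ((435.09979248046875, -322.2245178222656), (199.6641387939453, 199.74734497070312), 87.89198303222656)
```

Request:
play_rows(
  dp=[
    [18,-28,1],
    [18,-28,1],
    [18,-28,1],
    [18,-28,1],
    [18,-28,1],
    [18,-28,1],
    [18,-28,1],
    [18,-28,1],
  ],
  yaw=[-4.4,-4.4,-4.4,-4.4,-4.4,-4.4,-4.4,-4.4],
  gripper=0,
)

```text
t: 1.42
ee_pos: [338.1, 368.9, 230.9]
orientation: [1.412, 2.806, 0.001]
ft_force: [1.3, 0.8, -0.6]
width: 87.8
grasp_force: 0.0
```

Request:
play_rows(
  dp=[
    [18,-28,1],
    [18,-28,1],
    [18,-28,1],
    [18,-28,1],
    [18,-28,1],
    [18,-28,1],
    [18,-28,1],
    [18,-28,1],
  ],
  yaw=[-4.4,-4.4,-4.4,-4.4,-4.4,-4.4,-4.4,-4.4],
)

```text
t: 2.08
ee_pos: [482.2, 144.8, 239.0]
orientation: [2.195, 2.247, 0.001]
ft_force: [0.8, -0.3, -0.1]
width: 87.7
grasp_force: 0.0
```

Request:
play_rows(
  dp=[
    [-6,-29,0],
    [-6,-29,0],
    [-6,-29,0],
    [-6,-29,0],
    [-6,-29,0],
    [-6,-29,0],
    [-6,-29,0],
    [-6,-29,0],
  ],
  yaw=[0,0,0,0,0,0,0,0],
)

```text
t: 2.75
ee_pos: [433.1, -87.1, 238.9]
orientation: [2.19, 2.251, 0.001]
ft_force: [-0.2, 0.0, -0.1]
width: 87.8
grasp_force: 0.0
```

Request:
play_rows(
  dp=[
    [-6,-29,0],
    [-6,-29,0],
    [-6,-29,0],
    [-6,-29,0],
    [-6,-29,0],
    [-6,-29,0],
    [-6,-29,0],
    [-6,-29,0],
  ],
  yaw=[0,0,0,0,0,0,0,0],
)

```text
t: 3.42
ee_pos: [385.0, -319.2, 238.9]
orientation: [2.191, 2.251, 0.0]
ft_force: [1.1, 0.2, 0.5]
width: 87.7
grasp_force: 0.0
```

```bash
cat >> h.py <<'E'
from scipy.spatial.transform import Rotation as R
def pose():
    o=ctrl.get_obs(); T=np.eye(4); T[:3,:3]=R.from_rotvec(o["orientation"]).as_matrix(); T[:3,3]=o["ee_pos"]; return o,T
def cloud(im,T=None):
    T=im["T"] if T is None else T
    v,u=np.mgrid[0:400,0:640]; r=im["range_z"]
    d=np.stack([(u-im["cx"])/im["fx"],-(v-im["cy"])/im["fy"],-np.ones_like(r)],-1)*r[...,None]
    P=d@T[:3,:3].T+T[:3,3]; P[r<=0]=np.nan; return P
def wrist(n=None):
    o,T=pose(); im=viewer.get_image("wrist"); im["T"]=T@im["hand_eye"]
    if n: save(im,n)
    return o,im
E
python3 - <<'E'
from h import *
o,im=wrist("w1.png"); print(o["t"],o["ee_pos"],np.degrees(o["qpos"]).round(1),R.from_rotvec(o["orientation"]).as_matrix().round(3))
P=cloud(im); 
for lo,hi in((155,180),(30,60),(5,15)):
    m=(P[...,2]>lo)&(P[...,2]<hi)&(np.hypot(P[...,0]-430,P[...,1]+320)<150)
    Q=P[m]; print(lo,len(Q), cv2.minAreaRect(Q[:,:2].astype(np.float32)) if len(Q)>5 else "", Q[:,2].mean() if len(Q) else "")
for n,z in(("scoop_grip",154),("scoop_tip",6),("scoop",4),("mat",0)):
    for l in models.landmark_of(im,n)[:1]: print(n,l,world(im,*l["location"],z))
E
```

```text
3.4167 [ 384.97612718 -319.23566939  238.90482589] [-41.   12.5 108.1   0.   59.4 -42.6] [[-0.027  1.     0.   ]
 [ 1.     0.027 -0.   ]
 [-0.     0.    -1.   ]]
155 1337 ((372.2214050292969, -318.7330627441406), (23.913827896118164, 35.93641662597656), 2.1362245082855225) 172.53759197297185
30 1220 ((417.5384826660156, -316.8103332519531), (98.35222625732422, 159.77870178222656), 2.7125468254089355) 45.36303462943721
5 3159 ((433.740234375, -320.2692565917969), (198.98565673828125, 199.0159912109375), 87.85350799560547) 6.986853991820094
scoop_grip {'location': [302.9, 203.6], 'conf': 0.86} [ 369.96913598 -317.90897936  154.        ]
scoop_tip {'location': [403.2, 168.5], 'conf': 0.78} [ 497.50630913 -314.45898525    6.        ]
scoop {'location': [358.9, 169.7], 'conf': 0.61} [ 438.18907678 -318.15925511    4.        ]
mat {'location': [355.0, 172.2], 'conf': 0.74} [ 433.63834912 -322.64280647    0.        ]
```

View pics/w1.png

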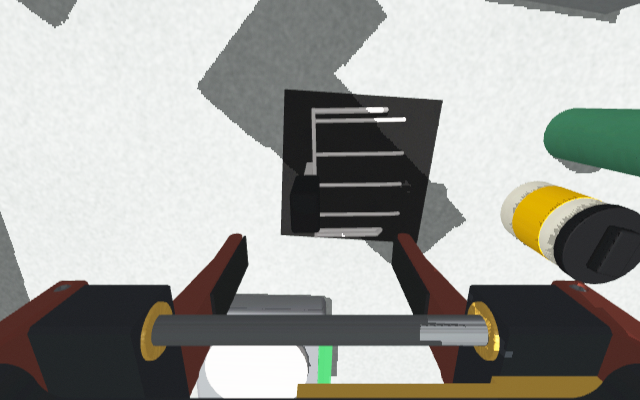

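The wrist view shows the grip block at about (303,203), bars pointing away, and fingers open either side. I can go down and grip across scoop x.

Request:
play_rows(
  dp=[
    [-6,0.5,0],
    [-7,0,-10],
    [0,0,-22],
    [0,0,-25],
    [0,0,-25],
    [0,0,-15],
    [0,0,-7],
    [0,0,0],
  ],
  yaw=[0.4,0.4,0,0,0,0,0,0],
)

```text
t: 4.33
ee_pos: [371.8, -315.6, 133.5]
orientation: [-2.171, -2.266, 0.0]
ft_force: [-0.4, 0.5, -0.1]
width: 87.8
grasp_force: 0.0
```

Request:
play_rows(
  dp=[
    [0,0,0],
    [0,0,0],
    [0,0,0],
    [0,0,0],
    [0,0,0],
    [0,0,0],
  ],
  yaw=[0,0,0,0,0,0],
  gripper=1,
)

```text
t: 4.83
ee_pos: [372.7, -317.4, 135.1]
orientation: [2.175, 2.266, 0.0]
ft_force: [0.2, 0.8, -0.5]
width: 51.1
grasp_force: 0.0
```

Request:
play_rows(
  dp=[
    [0,0,0],
    [0,0,0],
    [0,0,0],
    [0,0,0],
    [0,0,0],
    [0,0,0],
  ],
  yaw=[0,0,0,0,0,0],
)

```text
t: 5.33
ee_pos: [372.5, -317.2, 134.6]
orientation: [-2.175, -2.267, -0.0]
ft_force: [0.0, 0.4, 0.4]
width: 23.8
grasp_force: 30.0
```

Request:
play_rows(
  dp=[
    [0,0,2],
    [0,0,8],
    [0,0,15],
    [0,0,20],
    [0,0,20],
    [0,0,15],
    [0,0,15],
    [0,0,5],
  ],
  yaw=[0,0,0,0,0,0,0,0],
)

```text
t: 6.0
ee_pos: [373.1, -317.8, 237.1]
orientation: [2.173, 2.265, 0.0]
ft_force: [0.2, -0.6, -2.6]
width: 23.4
grasp_force: 30.0
```

```bash
cat >> h.py <<'E'
def scooppose():
    "points of scoop seen by wrist, in tool-relative frame"
    o,im=wrist(); P=cloud(im); return o,im,P
E
python3 - <<'E'
from h import *
o,im=wrist("w2.png"); P=cloud(im); print(o["ee_pos"],o["orientation"],o["ft_force"],o["moment"],o["width"],o["grasp_force"])
# rails region: pts higher than 25 mm above mat, in front of grip
e=o["ee_pos"]; Y=np.array([np.cos(.04),np.sin(.04)]); X=P[...,:2]-e[:2]
a=X@Y; b=X@np.array([-Y[1],Y[0]]); z=P[...,2]-e[2]
m=(z>-112)&(z<-70)&(a>-5)&(a<140)&(abs(b)<95)
for s in(-1,1):
  for lo in range(10,110,15):
    k=m&(a>lo)&(a<lo+15)&(s*b>70); 
    if k.sum()>5: print(s,lo,k.sum(),np.round(np.nanpercentile(z[k],[10,50,95]),1),round(np.median(b[k]),1))
E
```

```text
[ 373.10486873 -317.80709388  237.10278304] [2.17295507e+00 2.26450657e+00 8.94449545e-05] [ 0.21753738 -0.64544421 -2.61932584] [-0.03128855  0.09451246  0.06858594] 23.378894193538024 29.99655783176422
-1 40 31 [-101.6  -98.8  -85.9] -76.5
-1 55 181 [-100.8  -89.9  -85.2] -77.0
-1 70 187 [-100.7  -89.9  -85.1] -76.8
-1 85 70 [-101.1  -96.9  -88.5] -76.4
1 10 150 [-87.7 -86.2 -84.8] 75.4
1 25 145 [-87.6 -86.1 -84.9] 74.8
1 40 151 [-87.6 -86.3 -84.8] 75.5
1 55 148 [-87.6 -86.1 -84.7] 75.2
1 70 143 [-87.6 -86.  -84.6] 75.5
1 85 31 [-98.3 -91.8 -86.8] 75.4
```

View pics/w2.png

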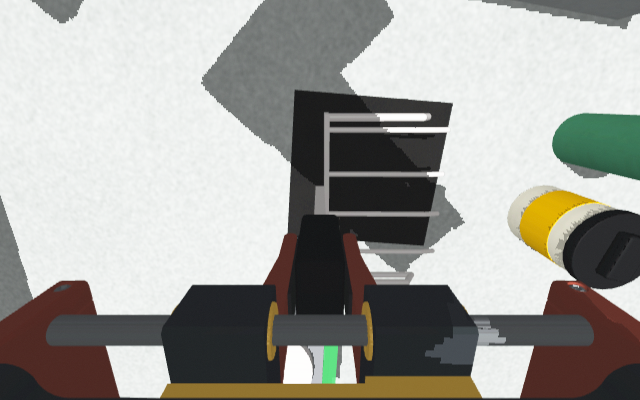

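Request:
play_rows(
  dp=[
    [2,12,0],
    [3,20,0],
    [3,25,0],
    [3,25,0],
    [3,25,0],
    [3,25,0],
    [3,25,0],
    [3,25,0],
  ],
  yaw=[-0.6,-0.6,-0.6,-0.6,-0.6,-0.6,-0.6,-0.6],
)

```text
t: 6.72
ee_pos: [394.7, -133.8, 233.9]
orientation: [-2.268, -2.172, 0.001]
ft_force: [0.3, 0.5, -3.4]
width: 24.0
grasp_force: 30.0
```

Request:
play_rows(
  dp=[
    [3,25,0],
    [3,25,0],
    [3,25,0],
    [3,25,0],
    [3,22,-5],
    [2.5,15,-10],
    [2,6.5,-10],
    [0,0,0],
  ],
  yaw=[-0.6,-0.6,-0.6,-0.6,-0.6,-0.6,-0.6,0],
)

```text
t: 7.38
ee_pos: [413.5, 9.5, 207.7]
orientation: [-2.342, -2.089, 0.004]
ft_force: [-0.0, -0.6, -3.7]
width: 23.9
grasp_force: 30.0
```

```bash
python3 - <<'E'
from h import *
o,im=wrist("w3.png"); print(o["ee_pos"],o["orientation"])
ex=np.array([.9933,-.116]);ey=np.array([.116,.9933]);O=np.array([553.2,-12.4])
P=cloud(im); T=np.stack([(P[...,:2]-O)@ex,(P[...,:2]-O)@ey,P[...,2]],-1)
z=T[...,2]
# tray rim side walls & scoop rails/back plate
for nm,lo,hi in(("rim",50,64),("scoop",95,130)):
  m=(z>lo)&(z<hi)&(abs(T[...,1])<130)&(abs(T[...,0])<185)
  for a in range(-180,180,30):
    k=m&(T[...,0]>a)&(T[...,0]<a+30)
    q=T[...,1][k]
    if len(q)>20: print(nm,a,len(q),[ (np.round(np.percentile(q[s*q>60],[2,50,98]),1).tolist()) for s in(-1,1) if (s*q>60).sum()>5])
top=viewer.get_image("top"); save(top,"top3.png")
E
```

```text
[413.45530943   9.53728829 207.65652641] [-2.34237651 -2.08909771  0.00443758]
rim -180 696 [[60.9, 80.6, 95.8]]
rim -150 189 [[90.2, 93.0, 95.9]]
rim -120 182 [[90.3, 92.6, 95.0]]
rim -90 365 [[-91.1, -86.6, -85.5], [90.3, 92.7, 95.1]]
rim -60 370 [[-91.2, -86.7, -85.3], [90.4, 93.2, 95.2]]
rim -30 370 [[-91.8, -86.9, -85.5], [90.5, 93.3, 95.3]]
rim 0 534 [[-92.2, -87.1, -85.3], [60.9, 91.6, 95.3]]
rim 30 986 [[-92.0, -86.7, -85.3], [60.2, 72.0, 95.4]]
rim 60 379 [[-91.7, -87.1, -85.3], [90.7, 93.1, 95.5]]
rim 90 1621 [[-91.8, -86.7, -85.1], [60.3, 71.2, 95.6]]
rim 120 526 [[-91.6, -86.7, -85.2], [60.9, 92.8, 95.7]]
rim 150 3088 [[-91.3, -78.0, -60.4], [60.9, 79.4, 95.7]]
scoop -150 735 [[61.3, 78.8, 83.4]]
scoop -120 298 [[78.0, 80.5, 83.5]]
scoop -90 656 [[-75.8, -71.6, -69.9], [78.1, 81.2, 83.5]]
scoop -60 171 [[-75.6, -70.9, -69.9], [78.1, 81.1, 83.6]]
```

View pics/w3.png

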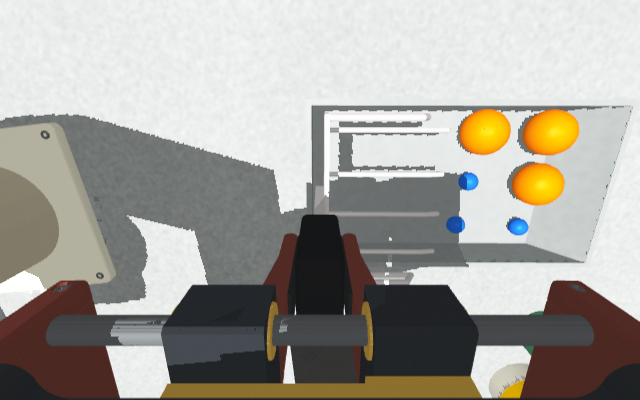

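Request:
play_rows(
  dp=[
    [5,0.5,0],
    [5,0.5,-5],
    [0,0,-15],
    [0,0,-15],
    [0,0,-15],
    [0,0,-12],
    [0,0,-5],
    [0,0,0],
  ],
  yaw=[0,0,0,0,0,0,0,0],
)

```text
t: 8.15
ee_pos: [424.8, 8.8, 141.8]
orientation: [-2.346, -2.087, 0.002]
ft_force: [-0.9, -0.3, -2.5]
width: 23.8
grasp_force: 30.0
```

```bash
cat >> h.py <<'E'
ex=np.array([.9933,-.116]);ey=np.array([.116,.9933]);O=np.array([553.2,-12.4])
def tray(p): d=np.asarray(p)[...,:2]-O; return np.stack([d@ex,d@ey],-1)
def balls(im,T=None):
    hsv=cv2.cvtColor(im["pixels"],cv2.COLOR_RGB2HSV); P=cloud(im)
    for n,lo,hi,z in(("or",(5,150,90),(22,255,255),31),("bl",(100,150,60),(125,255,255),17)):
        k,l,s,c=cv2.connectedComponentsWithStats(cv2.inRange(hsv,lo,hi))
        for i in range(1,k):
            w=world(im,*c[i],z); t=tray(w)
            if s[i,4]>15 and abs(w[1])<420 and 300<w[0]<800:
                q=P[l==i]; print(n,s[i,4],c[i].round(),"tray@nomz",t.round(),"toppt",tray(q[np.nanargmax(q[:,2])]).round(),np.nanmax(q[:,2]).round())
E
python3 - <<'E'
from h import *
o,im=wrist(); print(o["ee_pos"],tray(o["ee_pos"]),o["orientation"],o["ft_force"]); balls(im)
E
```

```text
[424.76970393   8.83734133 141.82235209] [-130.03334468    6.1971368 ] [-2.34633939e+00 -2.08739874e+00  2.02793071e-03] [-0.88014523 -0.3454661  -2.54949228]
or 1795 [505. 138.] tray@nomz [37. 61.] toppt [44. 53.] 55.0
or 2130 [585. 139.] tray@nomz [108.  61.] toppt [117.  54.] 55.0
or 1786 [567. 199.] tray@nomz [108.   4.] toppt [121.   4.] 55.0
or 351 [271. 331.] tray@nomz [-185. -151.] toppt [-144.   32.] 244.0
or 355 [368. 331.] tray@nomz [ -76. -151.] toppt [-117.   32.] 244.0
or 5320 [335. 389.] tray@nomz [-112. -237.] toppt [-155.   28.] 253.0
bl 390 [487. 197.] tray@nomz [38.  1.] toppt [34. -1.] 29.0
bl 354 [471. 248.] tray@nomz [ 31. -56.] toppt [ 30. -54.] 29.0
bl 388 [545. 250.] tray@nomz [111. -58.] toppt [107. -58.] 29.0
```

Request:
play_rows(
  dp=[
    [3,-0.4,-3],
    [6,-0.7,0],
    [10,-1.2,0],
    [12,-1.4,0],
    [12,-1.4,0],
    [12,-1.4,0],
    [12,-1.4,0],
    [12,-1.4,0],
  ],
  yaw=[0,0,0,0,0,0,0,0],
)

```text
t: 8.87
ee_pos: [506.0, -0.3, 139.9]
orientation: [2.346, 2.089, 0.001]
ft_force: [0.1, -1.4, -3.4]
width: 24.1
grasp_force: 30.0
```

```bash
python3 - <<'E'
from h import *
o,im=wrist(); print(o["ee_pos"],tray(o["ee_pos"]),o["orientation"],o["ft_force"]); balls(im)
E
```

```text
[ 5.06029715e+02 -2.56086294e-01  1.39859684e+02] [-48.26293763   6.59079648] [2.34584168e+00 2.08861246e+00 1.05609085e-03] [ 0.10370337 -1.41223612 -3.38225926]
or 3064 [477. 146.] tray@nomz [94. 55.] toppt [121.  52.] 55.0
or 1643 [484. 200.] tray@nomz [108.   4.] toppt [121.  -3.] 54.0
or 351 [271. 331.] tray@nomz [-102. -149.] toppt [-62.  33.] 242.0
or 357 [368. 331.] tray@nomz [   5. -149.] toppt [-36.  35.] 243.0
or 5296 [335. 389.] tray@nomz [ -30. -234.] toppt [-55.  28.] 251.0
bl 371 [406. 198.] tray@nomz [38.  1.] toppt [37.  1.] 29.0
bl 350 [426. 240.] tray@nomz [ 63. -45.] toppt [ 62. -41.] 29.0
bl 354 [469. 251.] tray@nomz [110. -58.] toppt [110. -58.] 29.0
```

Request:
play_rows(
  dp=[
    [6,-0.7,-2],
    [11,-1.3,0],
    [12,-1.4,0],
    [12,-1.4,0],
    [10,-1.2,0],
    [5,-0.6,0],
    [0,0,0],
    [0,0,0],
  ],
  yaw=[0,0,0,0,0,0,0,0],
)

```text
t: 9.58
ee_pos: [559.7, -6.6, 137.4]
orientation: [-2.346, -2.089, 0.001]
ft_force: [-0.4, 0.5, -4.8]
width: 23.9
grasp_force: 30.0
```

```bash
python3 - <<'E'
from h import *
o,im=wrist("w4.png"); print(o["ee_pos"],tray(o["ee_pos"]),o["orientation"],o["ft_force"]); balls(im)
E
```

```text
[559.66293749  -6.62563122 137.36355611] [5.74980903 6.48538125] [-2.34582869e+00 -2.08875024e+00  1.01381814e-03] [-0.40406749  0.51642178 -4.84008556]
or 3749 [434. 183.] tray@nomz [112.  21.] toppt [110.   2.] 57.0
or 1313 [382. 158.] tray@nomz [62. 45.] toppt [68. 37.] 54.0
or 333 [271. 331.] tray@nomz [ -48. -147.] toppt [-8. 33.] 240.0
or 356 [368. 331.] tray@nomz [  59. -147.] toppt [18. 31.] 240.0
or 5301 [335. 389.] tray@nomz [  24. -231.] toppt [12. 28.] 249.0
bl 366 [352. 199.] tray@nomz [38.  1.] toppt [42.  1.] 29.0
bl 188 [423. 233.] tray@nomz [112. -36.] toppt [112. -33.] 29.0
bl 339 [376. 240.] tray@nomz [ 64. -44.] toppt [ 66. -40.] 29.0
```

View pics/w4.png

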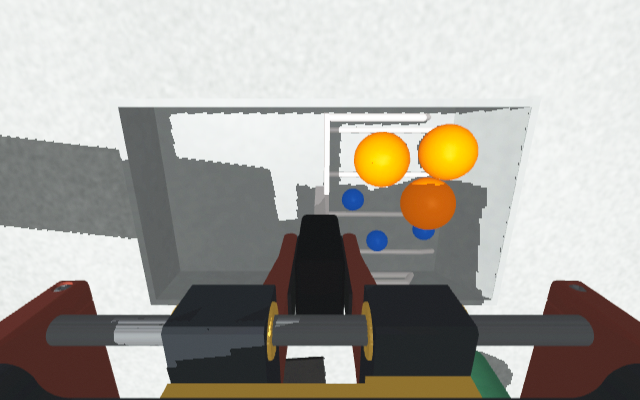

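The wrist view shows all three orange balls over the bars, at about (382,158), (448,152) and (428,203). The blues are on the floor between the slots. Next I rise along the slope.

Request:
play_rows(
  dp=[
    [2,-0.2,2],
    [4,-0.5,5],
    [4.2,-0.5,6],
    [4.2,-0.5,6],
    [4.2,-0.5,6],
    [4.2,-0.5,6],
    [4.2,-0.5,6],
    [2,-0.3,3],
  ],
  yaw=[0,0,0,0,0,0,0,0],
)

```text
t: 10.3
ee_pos: [590.3, -10.2, 178.9]
orientation: [2.345, 2.088, 0.002]
ft_force: [0.2, 0.6, -4.7]
width: 23.4
grasp_force: 30.0
```

```bash
python3 - <<'E'
from h import *
o,im=wrist("w5.png"); t=tray(o["ee_pos"]);print(o["ee_pos"],t,o["orientation"],o["ft_force"],o["moment"]); balls(im); print("tip",t[0]+124,"underside",o["ee_pos"][2]-130.8)
E
```

```text
[590.25045658 -10.24761455 178.93028761] [36.55254181  6.43581743] [2.34534956e+00 2.08816870e+00 2.18856113e-03] [ 0.17798528  0.60583154 -4.72951933] [-0.08672258  0.32269544  0.01007149]
or 3685 [387. 181.] tray@nomz [108.  12.] toppt [109.   1.] 96.0
or 1624 [439. 155.] tray@nomz [161.  41.] toppt [152.  39.] 93.0
or 348 [271. 331.] tray@nomz [ -25. -184.] toppt [22. 32.] 282.0
or 355 [368. 331.] tray@nomz [  98. -184.] toppt [49. 32.] 282.0
or 5306 [335. 389.] tray@nomz [  58. -281.] toppt [23. 28.] 290.0
bl 87 [317. 184.] tray@nomz [34.  5.] toppt [38.  7.] 27.0
bl 211 [345. 225.] tray@nomz [ 66. -44.] toppt [48. 20.] 176.0
bl 27 [378. 221.] tray@nomz [104. -39.] toppt [104. -35.] 27.0
tip 160.55254181052658 underside 48.1302876130799
```

View pics/w5.png

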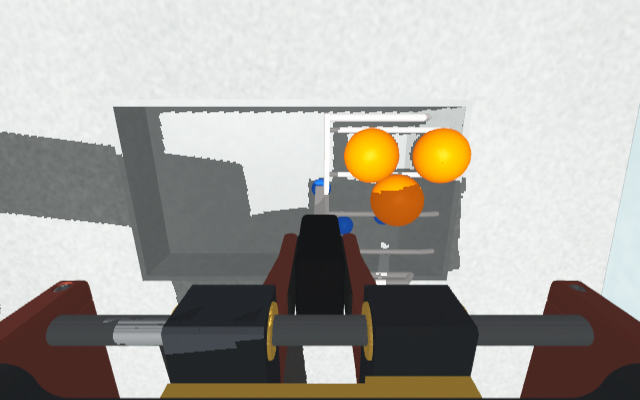

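Request:
play_rows(
  dp=[
    [3.5,-0.4,1],
    [1,-0.1,0],
    [0,0,0],
  ],
  yaw=[0,0,0],
)

```text
t: 10.6
ee_pos: [593.5, -10.6, 178.5]
orientation: [-2.346, -2.089, 0.0]
ft_force: [-0.3, 0.2, -4.5]
width: 24.1
grasp_force: 30.0
```

```bash
cat >> h.py <<'E'
def fit(im,o):
    "sphere fit (r=25) of orange points; ball centres in scoop frame"
    hsv=cv2.cvtColor(im["pixels"],cv2.COLOR_RGB2HSV); P=cloud(im); m=cv2.inRange(hsv,(5,150,90),(22,255,255)); m[300:]=0
    from scipy.optimize import least_squares
    e=o["ee_pos"]; Rm=R.from_rotvec(o["orientation"]).as_matrix(); fx=Rm[:2,1]/np.linalg.norm(Rm[:2,1]); fx*=np.sign(fx[0])
    c=cv2.HoughCircles(cv2.GaussianBlur(m,(5,5),1),cv2.HOUGH_GRADIENT,1,25,param1=100,param2=8,minRadius=18,maxRadius=45)
    for u,v,r in (c[0] if c is not None else []):
        k=np.zeros_like(m); cv2.circle(k,(int(u),int(v)),int(r*.8),255,-1); q=P[(k>0)&(m>0)]; q=q[np.isfinite(q).all(1)]
        if len(q)<80: continue
        s=least_squares(lambda c:np.linalg.norm(q-c,axis=1)-25,q.mean(0)-[0,0,15],loss="soft_l1").x
        d=s[:2]-e[:2]; print("ball scoop-x %.0f y %.0f z(under) %.0f  rms"%(d@fx-64,d@[-fx[1],fx[0]],s[2]-e[2]+130.8),np.abs(np.linalg.norm(q-s,axis=1)-25).mean().round(1),s.round())
E
python3 - <<'E'
from h import *
o,im=wrist(); t=tray(o["ee_pos"]); print("tip",t[0]+124,"underside",o["ee_pos"][2]-130.8,o["ft_force"]); fit(im,o)
E
```

```text
tip 163.82326575581675 underside 47.675513570000334 [-0.33723462  0.22703685 -4.50633802]
ball scoop-x 8 y -2 z(under) 21  rms 0.5 [665. -21.  69.]
ball scoop-x -18 y 40 z(under) 20  rms 0.4 [644.  24.  68.]
ball scoop-x 42 y 40 z(under) 21  rms 0.4 [704.  17.  69.]
```

Request:
play_rows(
  dp=[
    [4.4,-0.5,6],
    [4.6,-0.5,6],
    [10,-1.2,1],
    [12,-1.4,1],
    [10,-1.2,2],
    [7,-0.8,5],
    [4,-0.4,5],
    [0,0,5],
  ],
  yaw=[0,0,0,0,0,0,0,0],
)

```text
t: 11.32
ee_pos: [646.5, -16.8, 210.1]
orientation: [2.346, 2.089, 0.001]
ft_force: [0.3, 0.9, -4.6]
width: 24.0
grasp_force: 30.0
```

```bash
python3 - <<'E'
from h import *
o,im=wrist(); t=tray(o["ee_pos"]); print(o["ee_pos"],"tip",t[0]+124,"underside",o["ee_pos"][2]-130.8,o["ft_force"],o["orientation"]); fit(im,o)
top=viewer.get_image("top"); balls(top)
E
```

```text
[646.5478357  -16.78214133 210.14744871] tip 217.23073359153062 underside 79.34744870945912 [ 0.32318879  0.85925179 -4.5708492 ] [2.34605159e+00 2.08868305e+00 6.91428832e-04]
ball scoop-x -25 y 40 z(under) 20  rms 0.4 [690.  19.  99.]
ball scoop-x 2 y -2 z(under) 21  rms 0.5 [712. -27. 101.]
ball scoop-x 37 y 40 z(under) 21  rms 0.4 [751.  12. 101.]
or 77 [305. 159.] tray@nomz [139.  56.] toppt [49. 43.] 530.0
or 40 [201. 158.] tray@nomz [101. 318.] toppt [ 92. 314.] 93.0
or 135 [453. 178.] tray@nomz [ 145. -329.] toppt [ 140. -311.] 87.0
bl 83 [171. 175.] tray@nomz [ 49. 391.] toppt [ 39. 402.] 83.0
```

Request:
play_rows(
  dp=[
    [10,-1.2,0],
    [14,-1.6,0],
    [13,-1.5,0],
    [11,-1.3,0],
    [9,-1,0],
    [7,-0.8,0],
    [5,-0.6,0],
    [3,-0.3,0],
  ],
  yaw=[0,0,0,0,0,0,0,0],
)

```text
t: 12.08
ee_pos: [717.9, -25.0, 209.4]
orientation: [-2.346, -2.089, 0.0]
ft_force: [-0.8, 0.4, -5.2]
width: 23.6
grasp_force: 30.0
```

```bash
python3 - <<'E'
from h import *
o,im=wrist(); t=tray(o["ee_pos"]); print(o["ee_pos"],"tip",t[0]+124,"underside",o["ee_pos"][2]-130.8,o["qvel"]); fit(im,o)
E
```

```text
[717.86716906 -24.9636554  209.37374154] tip 289.02128305586393 underside 78.57374153883592 [-0.00251408  0.04554021 -0.08031507  0.00136095  0.04209127 -0.00309354]
ball scoop-x -32 y 40 z(under) 20  rms 0.4 [755.  11.  98.]
ball scoop-x 23 y 40 z(under) 21  rms 0.4 [809.   5.  99.]
ball scoop-x -4 y -2 z(under) 21  rms 0.5 [777. -34. 100.]
ball scoop-x -13 y 44 z(under) 13  rms 3.9 [774.  12.  91.]
```

Request:
play_rows(
  dp=[
    [0,0,0],
    [0,0,0],
    [0,0,0],
    [0,0,0],
    [0,0,0],
    [0,0,0],
    [0,0,0],
    [0,0,0],
  ],
  yaw=[2,4,4.4,4.4,4.4,4.4,4.4,4.4],
)

```text
t: 12.8
ee_pos: [717.0, -24.9, 209.7]
orientation: [-1.665, -2.664, 0.001]
ft_force: [0.6, -0.5, -5.7]
width: 23.8
grasp_force: 30.0
```

Request:
play_rows(
  dp=[
    [0,0,0],
    [0,0,0],
    [-2,2,0],
    [-8,6,0],
    [-14,11,0],
    [-18,13,0],
    [-20,15,0],
    [-20,15,0],
  ],
  yaw=[4.4,4.4,4,3,0.5,0,0,0],
)

```text
t: 13.47
ee_pos: [634.3, 37.4, 209.7]
orientation: [-1.277, -2.87, 0.0]
ft_force: [-0.0, 0.1, -6.2]
width: 23.8
grasp_force: 30.0
```

```bash
python3 - <<'E'
from h import *
o,im=wrist(); print(o["ee_pos"],"underside",o["ee_pos"][2]-130.8,o["orientation"]); fit(im,o)
E
```

```text
[634.28405463  37.42227314 209.73082684] underside 78.93082684120552 [-1.27672399e+00 -2.87044135e+00  2.54253138e-04]
ball scoop-x -31 y 40 z(under) 20  rms 0.4 [632.  90.  99.]
ball scoop-x -3 y -2 z(under) 21  rms 0.4 [681.  76. 100.]
ball scoop-x 24 y 40 z(under) 21  rms 0.4 [672. 126. 100.]
ball scoop-x 137 y 118 z(under) -6  rms 1.7 [704. 259.  73.]
ball scoop-x 139 y 118 z(under) -0  rms 2.1 [706. 261.  79.]
ball scoop-x 24 y 40 z(under) 21  rms 1.2 [673. 126. 100.]
```

Request:
play_rows(
  dp=[
    [-20,15,0],
    [-18,15,0],
    [-15,17,0],
    [-14,18,0],
    [-13,19,0],
    [-12,19,0],
    [-12,19,0],
    [-12,19,0],
  ],
  yaw=[1,2,3,3,3,3,3,2.5],
)

```text
t: 14.18
ee_pos: [518.7, 178.8, 210.1]
orientation: [0.741, 3.052, 0.0]
ft_force: [0.0, 0.5, -4.5]
width: 23.7
grasp_force: 30.0
```

Request:
play_rows(
  dp=[
    [-11,18,0],
    [-11,17,0],
    [-10,16,0],
    [-10,15,0],
    [-9,12,0],
    [-8,9,0],
    [-6,7,0],
    [-5,5,0],
  ],
  yaw=[2.5,2.5,2.5,2.5,2.5,2,2,1],
)

```text
t: 14.85
ee_pos: [448.9, 277.6, 209.9]
orientation: [0.268, 3.13, 0.0]
ft_force: [-0.1, -0.2, -5.3]
width: 24.2
grasp_force: 30.0
```

Request:
play_rows(
  dp=[
    [-3,4,0],
    [-2,2,0],
    [0,0,0],
    [0,0,0],
  ],
  yaw=[0,0,0,0],
)

```text
t: 15.18
ee_pos: [444.7, 282.9, 209.7]
orientation: [0.273, 3.13, -0.0]
ft_force: [-0.4, 0.5, -4.8]
width: 23.9
grasp_force: 30.0
```

```bash
python3 - <<'E'
from h import *
o,im=wrist("w6.png"); print(o["ee_pos"],"underside",o["ee_pos"][2]-130.8,o["orientation"]); fit(im,o)
P=cloud(im); m=(P[...,2]>50)&(P[...,2]<66)&(np.hypot(P[...,0]-448,P[...,1]-315)<115)
Q=P[m][:,:2]; A=np.c_[2*Q,np.ones(len(Q))]; s=np.linalg.lstsq(A,(Q**2).sum(1),rcond=None)[0]; print("dish",s[:2],np.sqrt(s[2]+s[0]**2+s[1]**2),len(Q))
E
```

```text
[444.71008849 282.87215099 209.68344135] underside 78.88344134828895 [ 2.72756783e-01  3.12952989e+00 -2.16909489e-04]
ball scoop-x -30 y 39 z(under) 19  rms 0.4 [412. 323.  98.]
ball scoop-x -4 y -3 z(under) 21  rms 0.4 [458. 341. 100.]
ball scoop-x 22 y 39 z(under) 20  rms 0.5 [421. 375.  99.]
ball scoop-x 22 y 39 z(under) 21  rms 0.4 [421. 375. 100.]
dish [446.84145127 317.54027204] 96.20223170227771 2597
```

View pics/w6.png

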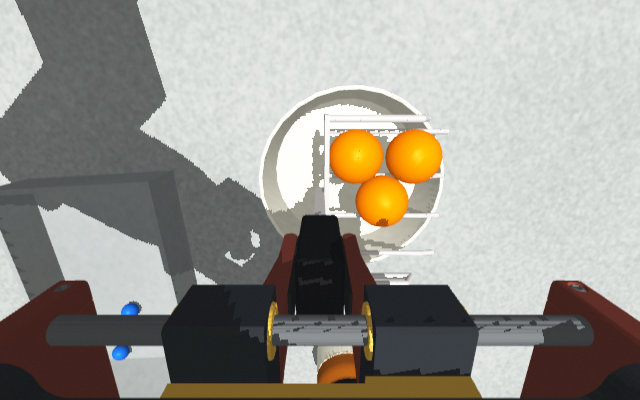

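The wrist view shows all three balls in the scoop, at about (356,155), (414,155) and (382,201), over the dish. I'll centre the scoop, then pull it back sharply so the balls roll off the front.

Request:
play_rows(
  dp=[
    [2.5,1.5,-1],
    [4.5,3,-2],
    [4.5,3,-2],
    [4,3,-1],
    [2,1.5,0],
    [0,0,0],
    [0,0,0],
  ],
  yaw=[0,0,0,0,0,0,0],
)

```text
t: 15.82
ee_pos: [462.0, 295.1, 203.5]
orientation: [-0.272, -3.129, 0.0]
ft_force: [0.1, 0.2, -5.0]
width: 23.8
grasp_force: 30.0
```

Request:
play_rows(
  dp=[
    [-7,-40,0],
    [-7,-41,0],
    [-7,-41,0],
    [-7,-41,0],
    [-4,-25,0],
    [0,0,0],
  ],
  yaw=[0,0,0,0,0,0],
)

```text
t: 16.32
ee_pos: [428.2, 103.3, 203.8]
orientation: [-0.277, -3.128, 0.002]
ft_force: [0.6, 0.0, -3.1]
width: 23.9
grasp_force: 30.0
```

```bash
python3 - <<'E'
from h import *
o,im=wrist(); print(o["ee_pos"],"underside",o["ee_pos"][2]-130.8,o["orientation"],o["width"]); fit(im,o)
top=viewer.get_image("top");save(top,"top7.png"); balls(top)
E
```

```text
[428.22864593 103.32923683 203.76901689] underside 72.96901689314404 [-2.76524642e-01 -3.12831776e+00  2.49140388e-03] 23.901806737153933
ball scoop-x 8 y 39 z(under) 20  rms 0.5 [402. 181.  93.]
ball scoop-x 136 y 40 z(under) -43  rms 0.5 [424. 307.  30.]
ball scoop-x 83 y -1 z(under) -6  rms 0.5 [455. 248.  67.]
or 63 [204. 158.] tray@nomz [103. 310.] toppt [ 99. 278.] 96.0
or 177 [451. 175.] tray@nomz [ 150. -325.] toppt [ 159. -300.] 83.0
or 48 [202. 251.] tray@nomz [-130.  277.] toppt [-129.  273.] 55.0
or 306 [190. 263.] tray@nomz [-165.  301.] toppt [-158.  291.] 59.0
bl 108 [172. 174.] tray@nomz [ 53. 388.] toppt [ 48. 370.] 84.0
bl 52 [337. 175.] tray@nomz [110. -33.] toppt [107. -39.] 31.0
bl 53 [340. 193.] tray@nomz [ 65. -45.] toppt [ 62. -51.] 31.0
bl 50 [321. 201.] tray@nomz [39.  0.] toppt [40.  1.] 38.0
```

View pics/top7.png

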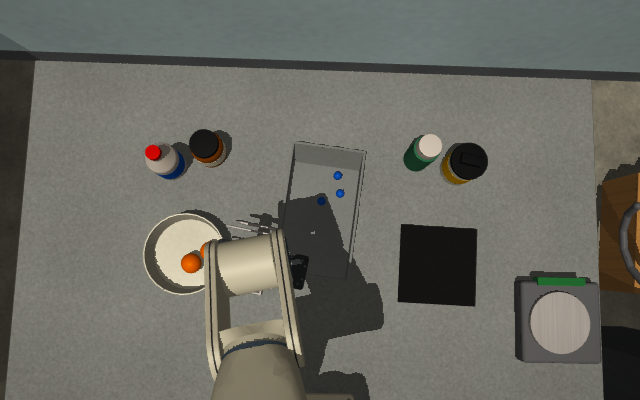

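The top view shows an orange ball in the dish at (190,263), a second partly hidden at (202,251), and the blues still in the tray. One ball is still in the scoop, so I'll check where each one settles.

Request:
play_rows(
  dp=[
    [0,0,0],
    [0,0,0],
    [0,0,0],
    [0,0,0],
  ],
  yaw=[0,0,0,0],
)

```text
t: 16.75
ee_pos: [430.1, 107.9, 203.6]
orientation: [-0.27, -3.13, -0.0]
ft_force: [-0.4, 0.0, -4.1]
width: 23.7
grasp_force: 30.0
```

```bash
python3 - <<'E'
from h import *
o,im=wrist(); print(o["ee_pos"],"underside",o["ee_pos"][2]-130.8,o["orientation"],o["width"]); fit(im,o)
E
```

```text
[430.10546501 107.85614249 203.6331453 ] underside 72.83314530216441 [-2.69894523e-01 -3.12994940e+00 -7.22111260e-05] 23.674550594050196
ball scoop-x -26 y 39 z(under) 19  rms 0.5 [398. 152.  92.]
ball scoop-x 136 y 46 z(under) -43  rms 0.5 [419. 313.  30.]
ball scoop-x 132 y -12 z(under) -43  rms 0.6 [475. 299.  30.]
ball scoop-x 136 y 46 z(under) -43  rms 0.5 [419. 313.  30.]
```

Request:
play_rows(
  dp=[
    [3.5,7.5,0],
    [4.5,13.5,0],
    [6,19,0],
    [6,21.5,0],
    [6,21.5,0],
    [6,21.5,0],
    [6,21.5,0],
    [6,21.5,0],
  ],
  yaw=[0,0,0,0,0,0,0,0],
)

```text
t: 17.47
ee_pos: [474.2, 256.6, 203.5]
orientation: [-0.271, -3.13, -0.0]
ft_force: [-0.3, 0.1, -2.9]
width: 23.8
grasp_force: 30.0
```

Request:
play_rows(
  dp=[
    [4,21.5,0],
    [4,21.5,0],
    [4,21.5,0],
    [3.5,18,0],
    [-3.5,-20,0],
    [-7,-41,0],
    [-7,-41,0],
    [-7,-41,0],
  ],
  yaw=[0,0,0,0,0,0,0,0],
)

```text
t: 18.13
ee_pos: [464.4, 193.9, 203.2]
orientation: [-0.268, -3.13, 0.0]
ft_force: [1.3, -1.8, -4.2]
width: 23.7
grasp_force: 30.0
```

Request:
play_rows(
  dp=[
    [-7,-41,0],
    [-7,-41,0],
    [-5,-30,0],
    [0,0,0],
    [0,0,0],
    [0,0,0],
  ],
  yaw=[0,0,0,0,0,0],
)

```text
t: 18.63
ee_pos: [446.7, 82.8, 203.9]
orientation: [0.273, 3.129, 0.001]
ft_force: [-0.6, 1.1, -3.5]
width: 23.8
grasp_force: 30.0
```

```bash
python3 - <<'E'
from h import *
o,im=wrist("w8.png"); print(o["ee_pos"],"underside",o["ee_pos"][2]-130.8,o["orientation"],o["width"]); fit(im,o)
E
```

```text
[446.73681161  82.75883431 203.91804031] underside 73.11804030583906 [2.72748755e-01 3.12883810e+00 1.04809254e-03] 23.820427076128208
ball scoop-x 169 y 72 z(under) -43  rms 0.8 [416. 325.  30.]
ball scoop-x 170 y 2 z(under) -43  rms 0.6 [485. 314.  30.]
ball scoop-x 169 y 72 z(under) -43  rms 0.5 [416. 325.  30.]
ball scoop-x 130 y 40 z(under) -43  rms 0.6 [441. 281.  30.]
```

View pics/w8.png

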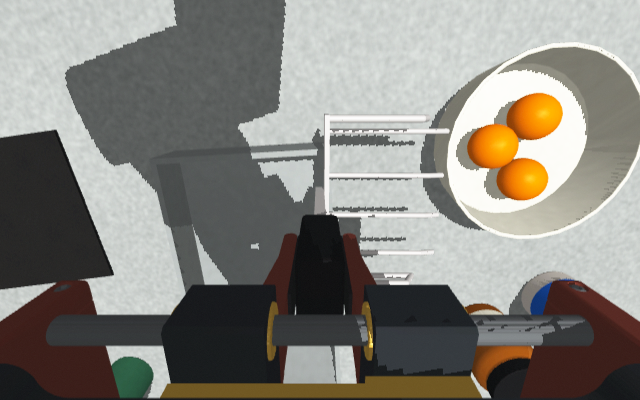

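The wrist view shows all three orange balls in the dish, at about (535,115), (493,146) and (522,179), and an empty scoop. I'm returning it to the mat.

Request:
play_rows(
  dp=[
    [0,-4,10],
    [-2,-10,10],
    [-3,-18,10],
    [-3.5,-20,0],
    [-3.5,-20,0],
    [-3.5,-20,0],
    [-3.5,-20,0],
    [-3.5,-20,0],
  ],
  yaw=[-3,-5,-5,-5,-5,-5,-5,-5],
)

```text
t: 19.35
ee_pos: [424.1, -49.5, 233.8]
orientation: [1.279, 2.869, 0.001]
ft_force: [0.3, 0.2, -3.3]
width: 23.6
grasp_force: 30.0
```

Request:
play_rows(
  dp=[
    [-3.5,-20,0],
    [-3.5,-20,0],
    [-3.5,-20,0],
    [-3.5,-20,0],
    [-3.5,-20,0],
    [-3.5,-20,0],
    [-3.5,-20,0],
    [-3.5,-20,0],
  ],
  yaw=[-5,-5,-5,-5,-5,-5,-5,-5],
)

```text
t: 20.02
ee_pos: [396.5, -209.9, 233.7]
orientation: [2.183, 2.259, 0.001]
ft_force: [0.5, 0.2, -2.6]
width: 23.8
grasp_force: 30.0
```

Request:
play_rows(
  dp=[
    [-5,-20,0],
    [-5,-20,0],
    [-5,-20,0],
    [-5,-18,-10],
    [-4,-12,-15],
    [-2,-8,-15],
    [0,-4,-5],
    [0,0,0],
  ],
  yaw=[-4,0,0,0,0,0,0,0],
)

```text
t: 20.68
ee_pos: [369.8, -311.4, 187.4]
orientation: [-2.256, -2.183, 0.0]
ft_force: [-0.3, -0.4, -3.7]
width: 23.7
grasp_force: 30.0
```

```bash
python3 - <<'E'
from h import *
o,im=wrist(); print(o["t"],o["ee_pos"],"underside",o["ee_pos"][2]-130.8,R.from_rotvec(o["orientation"]).as_matrix()[:2,1])
P=cloud(im); m=(P[...,2]>1)&(P[...,2]<10)&(abs(P[...,0]-434)<130)&(abs(P[...,1]+320)<130)
dark=im["pixels"].max(-1)<60
print(cv2.minAreaRect(P[m&dark][:,:2].astype(np.float32)))
E
```

```text
20.6833 [ 369.84870257 -311.35160041  187.37539107] underside 56.57539107249556 [ 0.99945202 -0.03304354]
((434.08929443359375, -321.7229919433594), (199.0515594482422, 200.15667724609375), 88.0608139038086)
```

Request:
play_rows(
  dp=[
    [0,-4,-8],
    [0,-4,-14],
    [0,0,-14],
    [0,0,-8],
    [0,0,-4],
    [0,0,-2.5],
    [0,0,0],
    [0,0,0],
  ],
  yaw=[0,0,0,0,0,0,0,0],
)

```text
t: 21.4
ee_pos: [369.9, -320.0, 138.6]
orientation: [2.258, 2.183, 0.0]
ft_force: [0.1, 0.1, -2.9]
width: 23.7
grasp_force: 30.0
```

Request:
play_rows(
  dp=[
    [0,0,-1],
    [0,0,0],
    [0,0,0],
  ],
  yaw=[0,0,0],
)

```text
t: 21.65
ee_pos: [369.6, -320.1, 137.5]
orientation: [2.258, 2.183, 0.0]
ft_force: [0.6, 0.1, -2.9]
width: 23.6
grasp_force: 30.0
```

Request:
play_rows(
  dp=[
    [0,0,-1],
    [0,0,-1],
    [0,0,0],
    [0,0,0],
  ],
  yaw=[0,0,0,0],
)

```text
t: 21.98
ee_pos: [369.8, -320.5, 135.7]
orientation: [2.258, 2.183, -0.0]
ft_force: [-0.9, -1.6, 4.4]
width: 23.9
grasp_force: 30.0
```

Request:
play_rows(
  dp=[
    [0,0,-0.6],
    [0,0,0],
    [0,0,0],
  ],
  yaw=[0,0,0],
)

```text
t: 22.23
ee_pos: [369.9, -320.9, 135.5]
orientation: [2.257, 2.183, -0.001]
ft_force: [-2.5, -3.2, 7.6]
width: 24.0
grasp_force: 30.0
```

Contact is made. I'm letting go and rising straight up.

Request:
play_rows(
  dp=[
    [0,0,0.8],
    [0,0,0],
    [0,0,0],
    [0,0,0],
    [0,0,0],
    [0,0,0],
    [0,0,0],
    [0,0,0],
  ],
  yaw=[0,0,0,0,0,0,0,0],
  gripper=0,
)

```text
t: 22.9
ee_pos: [369.5, -319.9, 135.3]
orientation: [-2.259, -2.183, 0.0]
ft_force: [0.3, 0.0, 0.1]
width: 73.4
grasp_force: 0.0
```

Request:
play_rows(
  dp=[
    [0,0,0],
    [0,0,0],
    [0,0,0],
    [0,0,5],
    [0,0,15],
    [0,0,25],
    [0,0,30],
    [0,0,35],
  ],
  yaw=[0,0,0,0,0,0,0,0],
)

```text
t: 23.57
ee_pos: [368.7, -319.2, 245.9]
orientation: [-2.257, -2.182, 0.0]
ft_force: [0.5, 0.3, 0.4]
width: 88.2
grasp_force: 0.0
```

Request:
play_rows(
  dp=[
    [0,0,20],
    [0,0,10],
    [-2,20,0],
    [-2,25,0],
    [0,25,0],
    [0,15,0],
    [0,0,0],
    [0,0,0],
  ],
  yaw=[0,0,0,0,0,0,0,0],
)

```text
t: 24.23
ee_pos: [365.3, -234.5, 275.1]
orientation: [-2.257, -2.185, 0.0]
ft_force: [0.3, -0.7, 1.0]
width: 87.9
grasp_force: 0.0
```

```bash
python3 - <<'E'
from h import *
o,im=wrist(); print(o["t"],o["ee_pos"],o["width"]); P=cloud(im)
for lo,hi in((155,180),(30,60)):
    m=(P[...,2]>lo)&(P[...,2]<hi)&(np.hypot(P[...,0]-430,P[...,1]+320)<120); print(cv2.minAreaRect(P[m][:,:2].astype(np.float32)),np.nanmax(P[m][:,2]))
top=viewer.get_image("top"); save(top,"top9.png"); balls(top)
E
```

```text
24.2333 [ 365.34493044 -234.5306409   275.10202175] 87.9153268045722
((369.35748291015625, -322.6520080566406), (36.734046936035156, 23.782020568847656), 88.35015869140625) 175.53819522906127
((414.5025329589844, -324.6361083984375), (160.74392700195312, 98.1783218383789), 87.97430419921875) 59.43878174685307
or 51 [203. 158.] tray@nomz [102. 313.] toppt [ 89. 304.] 91.0
or 164 [452. 176.] tray@nomz [ 149. -326.] toppt [ 131. -338.] 85.0
or 904 [189. 253.] tray@nomz [-141.  308.] toppt [-134.  275.] 61.0
bl 93 [171. 175.] tray@nomz [ 50. 391.] toppt [ 49. 370.] 82.0
bl 52 [337. 175.] tray@nomz [110. -33.] toppt [105. -27.] 33.0
bl 52 [340. 193.] tray@nomz [ 65. -45.] toppt [ 66. -47.] 33.0
bl 50 [321. 201.] tray@nomz [39.  0.] toppt [36. -0.] 31.0
```

View pics/top9.png

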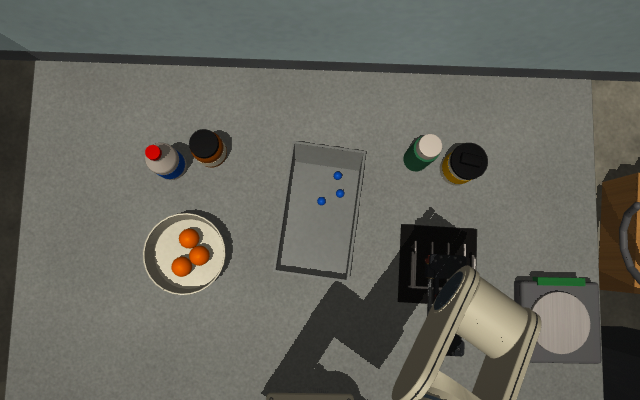

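The final top view shows three orange balls in the dish at about (190,252), three blues in the tray, the scoop upright on the mat at (438,262), and the bystanders unmoved.

```bash
python3 -c "
from workcell import ticket; print(ticket.close_job())"
```

```text
the job is handed in; nothing more can be done
None
```

The job is handed in at about 24 s on the robot's clock: all three orange balls are in the white dish, the three blue balls are still in the tray, the tins, jar and bottles look unmoved, and the scoop stands upright, released, within about 3 mm of the middle of its mat.

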